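Fit the long cam back on the cabinet lock

ROBOT

A 7-joint arm with a two-finger parallel gripper is mounted at the origin on the work surface. World frame = base frame: x ahead of the robot, y to its left, z up, the work surface at z = 0. Lengths are in m, angles in rad, forces in N, time in s.
With the tool pointing down it reaches from about 0.35 to 0.9 m from the base axis. Payload 8.1 kg.
Tool frame: the origin (TCP) lies on the centre line of the jaws, within the pads' length; the fingertips stand 17 mm ahead of it and the grasp point (between the pads) lies 2 mm behind it; z points along the fingers, y is the direction in which the jaws open and shut (so a half turn about z gives the same grasp; the last joint's range is limited). The gripper opens to 92 mm and grips with 3 to 60 N. Pads are 19 mm wide; open, the fingers measure 130 mm over their backs; the gripper's body (75 mm by 190 mm) begins 47 mm behind the grasp point.
Start: joints at [-1.22, 0.434, 0.025, 1.573, -0.012, 1.134, -0.075], TCP at [0.274, 0.562, 0.244] pointing down, gripper open.
Joint ranges: [-2.62, 2.62], [-0.44, 2.09], [-1.27, 1.32], [0.08, 2.57], [-1.32, 4.46], [0.12, 2], [-2.74, 2.74]. Speed limits (rad/s): [2.22, 2.22, 3.01, 3.01, 3.14, 3.14, 3.14].

INTERFACE

Orientations are given as a rotation vector (axis times angle).
In Python, from cell import arm gives the robot as it stands.
- The arm moves only by the shell command python3 -m creep 'ROWS' [FORCE]. ROWS is JSON, a list that holds one entry, the list of rows, each a list of 7 numbers: the shift along the world's x, y, z in cm, then the turn, a rotation vector about the world's x, y, z in degrees, then the opening, from -1 (shut) to 1 (fully open), so that 0 is half open. In form: [[[tx, ty, tz, ax, ay, az, jaw], ...]]. A call has 1 to 5 rows; each row is the pose to reach, as a shift and turn from the pose commanded when the call began; what a row does not reach only later rows make up. A row lasts 1/10 s, in which the tool goes at most 50 mm and 8.59 degrees, less where a joint would pass 70% of its speed; a pose out of reach is approached as far as the arm can. A call with a gripper value outside its range is refused whole. The fingers move at their own pace and stop on an object; FORCE is the grip in N (left out, the last holds). Time passes only in rows, so rows that repeat a pose let the fingers close. It gives the time, the measured TCP pose, the force and the opening at its end, in the units of the state.
- arm.observe(): the state, without advancing time (a new reading comes with each control period).
- arm.get_image(name): name is "scene" or "top"; returns the picture (400x640x3 uint8, red, green, blue); there is no depth.
- arm.camera_model(name): a dict with "vfov" (degrees; the focal length in pixels is half the picture's height over the tangent of half this angle, whatever the lens; pixels are square), "cx", "cy" (the principal point, pixels), "cam_to_world" (4x4, takes a point from camera to world coordinates). Camera axes: x right, y down, z forward; pixel columns grow to the right and rows downward; lengths in m; the calibration is good to about 2 mm. A picture is of the moment at which its call begins. camera_model takes no time and is no camera call.
- arm.sign_off(): hands the job in, once; it reports no verdict.
The state is a dict: "clock": time; "joints": joint angles; "dq": joint speeds; "joint_efforts": joint torques, N m; "position": TCP position; "ee_rot": TCP orientation; "force": force on the tool from outside, world axes, zero at the start; "ft_torque": the same for the moment, N m; "width": opening from 0.0 (shut) to 1.0 (fully open).
Only numpy, scipy, OpenCV 4.12 (cv2) and the standard library are available. Lean on these libraries where they do the work, as an engineer would, in place of code of your own. Each camera call takes 0.05 s, during which the arm holds its last target.

TASK

The door of the old security cabinet lies on the counter with its lock's flatted shaft pointing up. Put the long cam, the one with the D-shaped hole, over the shaft with its boss up and the flat of its hole matched to the flat of the shaft, so that it sits fully home and level on the lock's collar, and let go. Leave the short cam and the round spacer where they lie.

Things in the scene. Friction and masses are not known exactly. Their poses are not given: they have to be found in the camera images.
- cam: Long steel cam, loose, boss up: square boss 38x38 mm, 26 high, with a through D hole (radius 13, flat 4.5 mm from its centre on the arm's side); at the boss's bottom a flat arm 24 wide, 8 thick, ending 75 mm from the hole's centre. Origin: hole's centre, underside. x along the arm, z up. The boss's sides facing +y and -y are free to grip.
- lock: Lock on the fixed grey door panel (180x220x18 mm, lying flat): dark collar, 48 mm across, 8 mm above the panel, and a fixed upright D shaft, 34 mm tall: radius 11, flat 2.5 mm from its axis for the lower 16 mm, then tapering to a 5 mm radius tip. Origin: shaft axis at the collar's top, where the cam's underside rests. z up; x the way the flat faces: the seated cam's arm points along +x.
- short_cam: A spare cam to be left alone: the same steel boss 38 x 38 x 26 mm, but with a square hole of 15 mm and a short arm that ends 45 mm from the hole's centre. Origin: centre of the hole at the underside; x along its arm.
- spacer: A plain round steel spacer ring to be left alone, 40 mm outside, 18 mm round hole, 20 mm high. Origin: centre of its underside.
There are look-alikes about, which are no part of the job. Leave any black or purple look-alike of the cam alone.

How it is judged:
At the end, for the whole second after the job is handed in: The long cam sits on the shaft boss up: underside within 4 mm of the collar, centre within 10 mm of the axis, arm within 25 degrees of the way the flat faces, level within 7 degrees, at rest; the short cam and the spacer are within 30 mm of where they began (z of cam in the frame of lock below 0.004 m and horizontal distance between cam and lock below 0.01 m and angle between the x axis of cam and the x axis of lock, either way round below 0.44 rad and angle between cam's own z axis and vertical below 0.12 rad and linear speed of cam below 0.02 m/s and distance of each of short_cam, spacer from where it was at the start of the episode below 0.03 m); the robot touches nothing.
It also fails if it takes over 38 s, if anything falls off the work surface, if the arm or the gripper's body presses on something with over 40 N, if the wrist force passes 120 N, or if a joint passes its speed limit or range.

## Working session

There is one attempt and no reset: what is moved stays moved. The work goes in short steps, Python scripts to look and compute and a shell command to move; the robot and the scene stay as the last step left them, time stands still between calls to the robot, and variables do not carry over. Pictures are saved under pics/ and viewed, and the job is handed in when it is done.

```bash
ls; mkdir -p pics
python3 - <<'E'
from cell import arm
import cv2
for n in("scene","top"):
    cv2.imwrite(f"pics/{n}0.png",arm.get_image(n)[:,:,::-1]); print(arm.camera_model(n))
s=arm.observe(); print(s["clock"],s["position"],s["ee_rot"],s["force"],s["width"])
E
```

```text
pics
{'vfov': 50.764623271791805, 'cx': 318.17618056783516, 'cy': 197.75968964605354, 'cam_to_world': array([[-0.27676569,  0.79989317, -0.53251448,  1.09711235],
       [ 0.96084954,  0.23785618, -0.14210064,  0.06871994],
       [ 0.01299653, -0.55099487, -0.83440742,  0.75134265],
       [ 0.        ,  0.        ,  0.        ,  1.        ]])}
{'vfov': 56.89184860354405, 'cx': 323.09175928894655, 'cy': 198.14768698722003, 'cam_to_world': array([[ 0.01212097, -0.97577047,  0.21846067,  0.43262825],
       [-0.99991744, -0.01089602,  0.00681108, -0.06790849],
       [-0.0042657 , -0.2185252 , -0.97582198,  1.0209007 ],
       [ 0.        ,  0.        ,  0.        ,  1.        ]])}
0.1 [0.27384925 0.56134393 0.24303518] [-7.06821977e-01 -3.06084238e+00  2.16481230e-03] [-0.03860568 -0.83058333 -0.27628099] 1.0014744043179544
```

View pics/scene0.png

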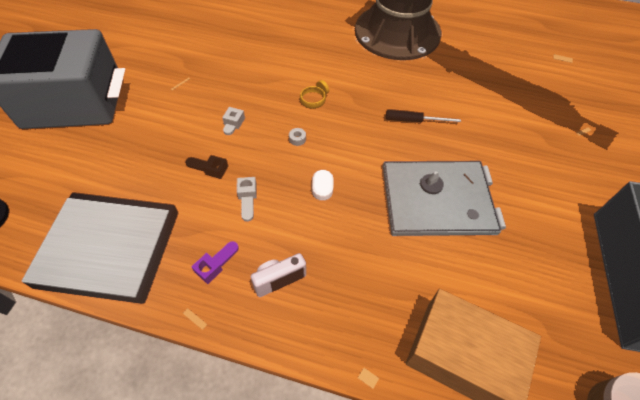

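View pics/top0.png

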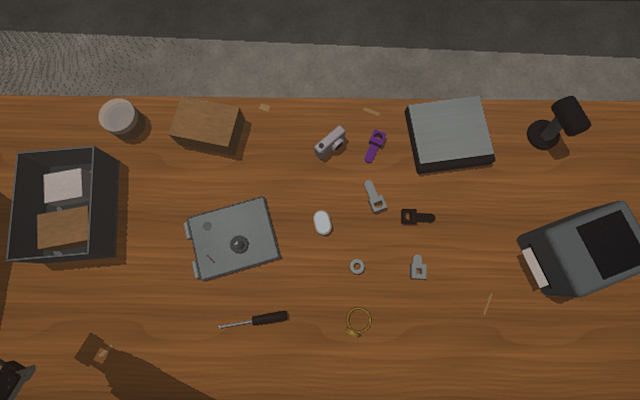

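The cam candidates, in scene and top pixels:
- Grey long-armed: scene (246,190), top (376,198).
- Grey short-armed: scene (233,118), top (418,267).
- Black: scene (210,166), top (415,217).
- Purple: scene (215,262), top (375,145).

The grey long-armed one fits: it is steel-coloured and has a long arm. I'll confirm this in an enlarged crop.

Run:
```python
import cv2,numpy as np
s=cv2.imread("pics/scene0.png");t=cv2.imread("pics/top0.png")
f=lambda im,x,y,w,h:cv2.resize(im[y:y+h,x:x+w],(400,300),interpolation=cv2.INTER_CUBIC)
a=np.vstack([np.hstack([f(s,206,165,80,60),f(s,390,155,80,60)]),np.hstack([f(t,340,170,80,60),f(t,200,215,80,60)])])
cv2.imwrite("pics/crop0.png",a)
```

```text
(no output)
```

View pics/crop0.png

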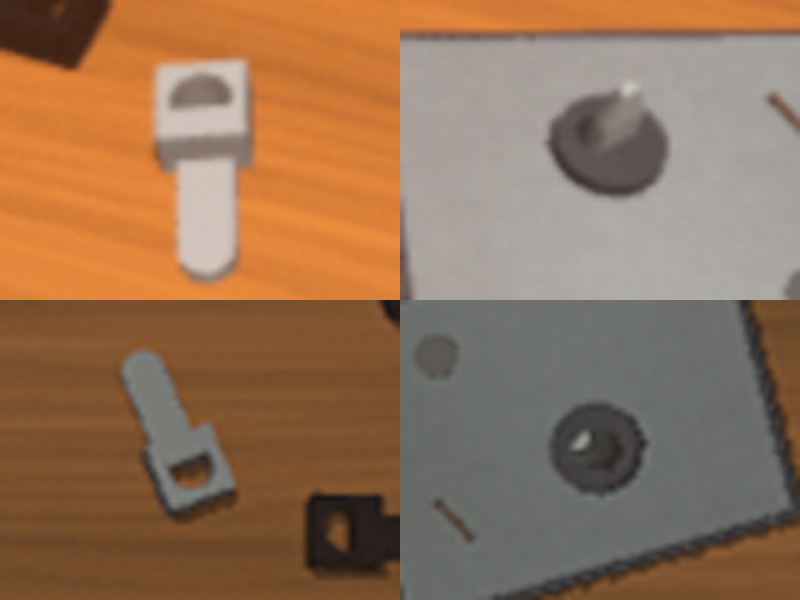

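The crop confirms it. The grey long-armed cam at scene (246,190) / top (376,198) is boss up with a D hole, and its flat is on the arm's side. The shaft is at scene (432,183) / top (239,243). Next I'll enlarge the shaft and fit the cam silhouette.

```bash
cat > h.py <<'E'
import cv2,numpy as np
from cell import arm
M={n:arm.camera_model(n) for n in("scene","top")}
def proj(n,P):
    m=M[n];T=np.linalg.inv(m["cam_to_world"]);P=np.atleast_2d(P)
    c=P@T[:3,:3].T+T[:3,3];f=200/np.tan(np.radians(m["vfov"])/2)
    return np.c_[m["cx"]+f*c[:,0]/c[:,2],m["cy"]+f*c[:,1]/c[:,2]]
def ray(n,u,v,z):
    m=M[n];C=m["cam_to_world"];f=200/np.tan(np.radians(m["vfov"])/2)
    d=C[:3,:3]@np.array([(u-m["cx"])/f,(v-m["cy"])/f,1]);o=C[:3,3]
    return o+d*(z-o[2])/d[2]
def place(P,x,y,yaw,z=0):
    c,s=np.cos(yaw),np.sin(yaw);P=np.asarray(P,float)
    return P@np.array([[c,s,0],[-s,c,0],[0,0,1]])+[x,y,z]
b=.019
BOSS=[[i,j,k] for i in(-b,b) for j in(-b,b) for k in(0,.026)]
a=np.linspace(-np.pi/2,np.pi/2,13)
ARM=[[x,y,k] for k in(0,.008) for x,y in [(0,-.012),(0,.012)]+[(.063+.012*np.cos(t),.012*np.sin(t)) for t in a]]
def sil(n,x,y,yaw,z=0,shape=(400,640)):
    im=np.zeros(shape,np.uint8)
    for S in(BOSS,ARM):
        p=proj(n,place(S,x,y,yaw,z))
        cv2.fillConvexPoly(im,cv2.convexHull(np.round(p*16).astype(np.int32).reshape(-1,1,2)),255,cv2.LINE_AA,4)
    return im
E
python3 - <<'E'
from h import *
from scipy.optimize import minimize
boxes={"scene":(228,170,265,226),"top":(358,174,393,218)}
W={}
for n in boxes:
    im=cv2.imread(f"pics/{n}0.png");hsv=cv2.cvtColor(im,cv2.COLOR_BGR2HSV)
    m=(hsv[...,1]<95).astype(np.uint8)*255;x0,y0,x1,y1=boxes[n];k=np.zeros_like(m);k[y0:y1,x0:x1]=m[y0:y1,x0:x1]
    c=max(cv2.findContours(k,cv2.RETR_EXTERNAL,cv2.CHAIN_APPROX_NONE)[0],key=cv2.contourArea)
    k[:]=0;cv2.drawContours(k,[c],-1,255,-1);W[n]=k
hole=ray("top",378,204,.026);print(hole,ray("scene",246,183,.026))
def cost(p,ns):return sum(np.abs(sil(n,p[0],p[1],p[2]).astype(float)-W[n]).sum()/W[n].sum() for n in ns)
for ns in(["scene"],["top"],["scene","top"]):
    best=min((minimize(cost,[hole[0],hole[1],y0],args=(ns,),method="Nelder-Mead",options=dict(initial_simplex=np.array([[hole[0],hole[1],y0]]*4)+np.vstack([np.zeros(3),np.diag([.01,.01,.2])]))) for y0 in(0,.4,.8)),key=lambda r:r.fun)
    print(ns,best.x,np.degrees(best.x[2]),best.fun)
s=cv2.imread("pics/scene0.png")[155:205,405:465];t=cv2.imread("pics/top0.png")[228:258,221:257]
g=np.hstack([cv2.resize(s,(400,333),interpolation=cv2.INTER_NEAREST),cv2.resize(t,(400,333),interpolation=cv2.INTER_NEAREST)])
cv2.imwrite("pics/shaft0.png",cv2.convertScaleAbs(g,alpha=1.5))
E
```

```text
[ 0.6405545  -0.21215821  0.026     ] [ 0.64173559 -0.21077832  0.026     ]
['scene'] [ 0.6434738  -0.21176573  0.39561678] 22.66717191806892 0.18238396624472575
['top'] [ 0.64461319 -0.21161134  0.37721159] 21.61263207484846 0.15122994652406418
['scene', 'top'] [ 0.64501019 -0.21145555  0.3905803 ] 22.37860285013891 0.33959454667943123
```

View pics/shaft0.png

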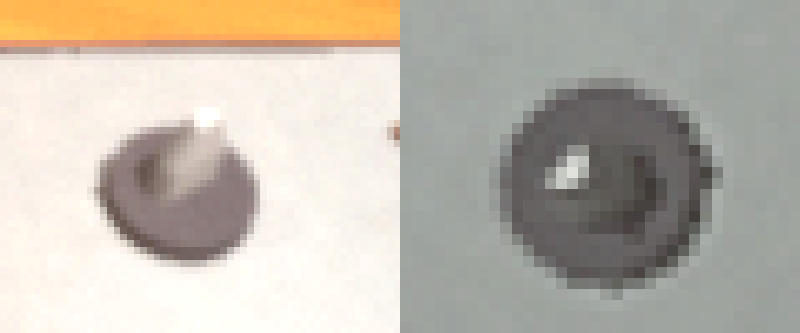

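```bash
cat >> h.py <<'E'
def dsec(r,d,n=48):
    t=np.linspace(0,2*np.pi,n,endpoint=False);x=r*np.cos(t);y=r*np.sin(t)
    return np.c_[np.minimum(x,d),y]
E
python3 - <<'E'
from h import *
from scipy.optimize import minimize
# collar fit: dark/low-value pixels against panel
t=np.linspace(0,2*np.pi,60)
W={}
for n,(x0,y0,x1,y1) in {"scene":(415,166,448,198),"top":(226,232,256,258)}.items():
    im=cv2.imread(f"pics/{n}0.png");g=cv2.cvtColor(im,cv2.COLOR_BGR2GRAY)[y0:y1,x0:x1]
    th,m=cv2.threshold(g,0,255,cv2.THRESH_BINARY_INV+cv2.THRESH_OTSU)
    k=np.zeros((400,640),np.uint8);k[y0:y1,x0:x1]=m
    c=max(cv2.findContours(k,cv2.RETR_EXTERNAL,cv2.CHAIN_APPROX_NONE)[0],key=cv2.contourArea);k[:]=0;cv2.drawContours(k,[cv2.convexHull(c)],-1,255,-1);W[n]=k
def s(n,x,y):
    P=np.vstack([np.c_[x+.024*np.cos(t),y+.024*np.sin(t),np.full(60,z)] for z in(.018,.026)])
    k=np.zeros((400,640),np.uint8);cv2.fillConvexPoly(k,cv2.convexHull(np.round(proj(n,P)*16).astype(np.int32).reshape(-1,1,2)),255,cv2.LINE_AA,4);return k
g0=ray("top",239,243,.026);print(g0)
for ns in(["scene"],["top"],["scene","top"]):
    r=minimize(lambda p:sum(np.abs(s(n,*p).astype(float)-W[n]).sum()/W[n].sum() for n in ns),g0[:2],method="Nelder-Mead",options=dict(initial_simplex=g0[:2]+np.array([[0,0],[.006,0],[0,.006]])))
    print(ns,r.x,r.fun)
x,y=r.x
rows=[]
for n,(x0,y0) in {"scene":(414,163),"top":(223,230)}.items():
    im=cv2.imread(f"pics/{n}0.png")[y0:y0+36,x0:x0+36];K=10
    row=[]
    for yaw in(None,0,90,180,270):
        b=cv2.convertScaleAbs(cv2.resize(im,None,fx=K,fy=K,interpolation=cv2.INTER_NEAREST),alpha=1.5)
        if yaw is not None:
            for z,rad,col in((.026,.011,(0,0,255)),(.042,.011,(0,255,0)),(.060,.005,(255,0,0))):
                p=dsec(rad,.0025);q=proj(n,place(np.c_[p,np.zeros(len(p))],x,y,np.radians(yaw),z))
                cv2.polylines(b,[np.round((q-[x0,y0]+.5)*K).astype(int)],True,col,1)
            cv2.putText(b,str(yaw),(5,20),0,.6,(255,255,0),2)
        row.append(cv2.resize(b[40:320,20:320],(260,243)))
    rows+= [np.hstack(row[:3]),np.hstack(row[3:]+[row[0]*0])]
cv2.imwrite("pics/ov_s.png",np.vstack(rows[:2]));cv2.imwrite("pics/ov_t.png",np.vstack(rows[2:]))
E
```

```text
[0.52915106 0.16382339 0.026     ]
['scene'] [0.52864955 0.16501465] 0.0883248730964467
['top'] [0.52588191 0.16399994] 0.07898370615851974
['scene', 'top'] [0.52707402 0.16447887] 0.20800372054162336
```

View pics/ov_s.png

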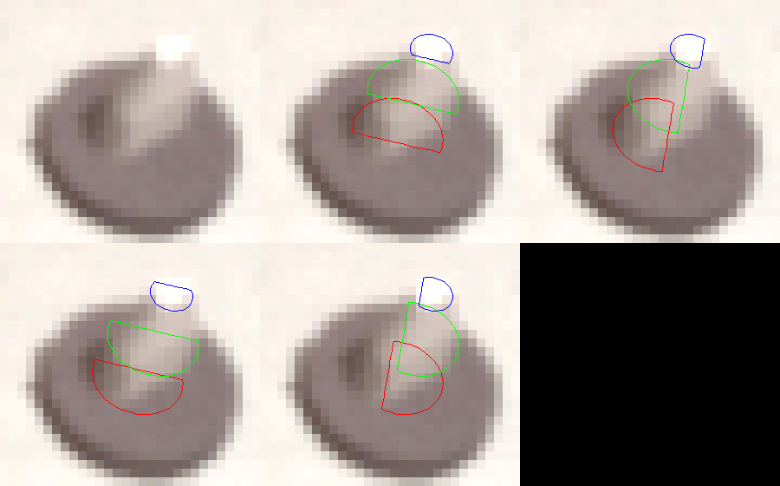

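View pics/ov_t.png

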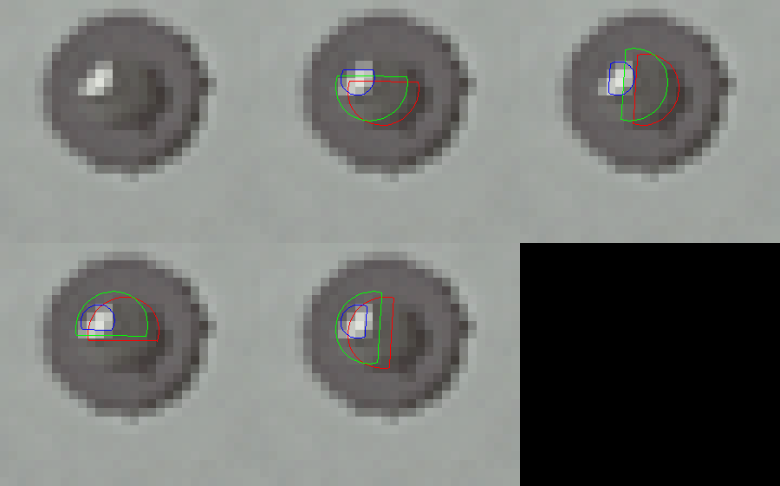

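```bash
cat > fit.py <<'E'
from h import *
import itertools
from scipy.optimize import minimize
H=.034
def prof(z):  # radius
    return np.where(z<=.016,.011,.011-(z-.016)/.018*.006)
def inside(p,yaw,dt):
    z=p[...,2]
    c,s=np.cos(yaw),np.sin(yaw);u=c*p[...,0]+s*p[...,1]
    d=np.where(z<=.016,.0025,.0025+(dt-.0025)*(z-.016)/.018)
    return (z>=0)&(z<=H)&(np.hypot(p[...,0],p[...,1])<=prof(z))&(u<=d)
S=2;C={}
for n,(x0,y0,w,h) in {"scene":(414,163,34,36),"top":(225,231,32,28)}.items():
    im=cv2.cvtColor(cv2.imread(f"pics/{n}0.png"),cv2.COLOR_BGR2GRAY)[y0:y0+h,x0:x0+w].astype(float)
    m=M[n];f=200/np.tan(np.radians(m["vfov"])/2);R=m["cam_to_world"]
    v,u=np.mgrid[0:h*S,0:w*S];u=x0+(u+.5)/S-.5;v=y0+(v+.5)/S-.5
    d=np.stack([(u-m["cx"])/f,(v-m["cy"])/f,np.ones_like(u)],-1)@R[:3,:3].T
    C[n]=(im,d,R[:3,3])
zs=np.linspace(H,0,50)
def render(n,xy,yaw,dt,L):
    im,d,o=C[n];o=o-np.array([xy[0],xy[1],.026])
    P=o+d[...,None,:]*((zs-o[2])[:,None]/d[...,None,2:3])
    ins=inside(P,yaw,dt);hit=ins.any(-1);k=ins.argmax(-1)
    p=np.take_along_axis(P,k[...,None,None].repeat(3,-1),2)[...,0,:];p[~hit]=P[...,-1,:][~hit]
    r=np.hypot(p[...,0],p[...,1]);c,s=np.cos(yaw),np.sin(yaw);u=c*p[...,0]+s*p[...,1];z=p[...,2]
    dz=np.where(z<=.016,.0025,.0025+(dt-.0025)*(z-.016)/.018)
    top=hit&(k==0);gr=prof(z)-r;gf=dz-u
    tp=z>.016
    nr=np.stack([p[...,0]/(r+1e-9),p[...,1]/(r+1e-9),np.where(tp,1/3,0)],-1)
    nf=np.stack([np.full_like(z,c),np.full_like(z,s),np.where(tp,-(dt-.0025)/.018,0)],-1)
    N=np.where((gf<gr)[...,None],nf,nr);N[top|~hit]=[0,0,1];N/=np.linalg.norm(N,axis=-1,keepdims=True)
    ts=np.linspace(.002,.06,20);Q=p[...,None,:]+ts[:,None]*L+N[...,None,:]*.0008
    vis=~inside(Q,yaw,dt).any(-1)
    lam=np.clip(N@L,0,1)*vis
    coll=(~hit)&(r<=.0235);ok=hit|coll
    F=[hit,hit*lam,hit*N[...,2],coll,coll*lam]
    dn=lambda a:cv2.resize(a.astype(float),None,fx=1/S,fy=1/S,interpolation=cv2.INTER_AREA)
    F=np.stack([dn(a) for a in F],-1);w=dn(ok)>.98
    A=F[w];b=np.minimum(im[w],200);x=np.linalg.lstsq(A,b,rcond=None)[0]
    e=A@x-b
    return np.sum(np.minimum(np.abs(e),40)**2)/w.sum(),(F@x)*(w),im*w
E
time python3 - <<'E'
from fit import *
b0={"scene":(.5286,.1650),"top":(.5259,.1640)}
for dt in(.0011,.0025,.005):
  res=[]
  for yaw in range(0,360,30):
    best=None
    for az in(60,90,120,150):
      for el in(40,60):
        L=np.array([np.cos(np.radians(az))*np.cos(np.radians(el)),np.sin(np.radians(az))*np.cos(np.radians(el)),np.sin(np.radians(el))])
        c=[render(n,b0[n],np.radians(yaw),dt,L)[0] for n in C]
        if best is None or sum(c)<best[0]:best=(sum(c),az,el,c[0],c[1])
    res.append((yaw,)+tuple(round(float(q),0) for q in best))
  print(dt);[print(r) for r in sorted(res,key=lambda r:r[1])[:6]]
E
```

```text
0.0011
(60, 162.0, 60.0, 40.0, 101.0, 61.0)
(30, 174.0, 60.0, 40.0, 100.0, 74.0)
(240, 177.0, 60.0, 60.0, 70.0, 107.0)
(270, 194.0, 60.0, 60.0, 87.0, 108.0)
(210, 196.0, 60.0, 60.0, 84.0, 112.0)
(120, 200.0, 90.0, 40.0, 116.0, 85.0)
0.0025
(60, 173.0, 60.0, 40.0, 111.0, 62.0)
(240, 189.0, 90.0, 60.0, 83.0, 107.0)
(30, 198.0, 60.0, 40.0, 120.0, 78.0)
(210, 201.0, 60.0, 60.0, 93.0, 108.0)
(270, 201.0, 60.0, 60.0, 94.0, 107.0)
(150, 208.0, 150.0, 40.0, 104.0, 104.0)
0.005
(60, 193.0, 60.0, 40.0, 118.0, 75.0)
(270, 201.0, 60.0, 60.0, 100.0, 101.0)
(240, 205.0, 90.0, 60.0, 99.0, 106.0)
(300, 210.0, 60.0, 40.0, 103.0, 107.0)
(210, 224.0, 60.0, 60.0, 117.0, 107.0)
(90, 227.0, 90.0, 60.0, 130.0, 97.0)
real	0m24.575s
user	0m20.842s
sys	0m4.149s
```

```bash
time python3 - <<'E'
from fit import *
from multiprocessing import Pool
b0={"scene":(.5286,.1650),"top":(.5259,.1640)}
def lv(az,el):
    az,el=np.radians([az,el]);return np.array([np.cos(az)*np.cos(el),np.sin(az)*np.cos(el),np.sin(el)])
def cost(q,yaw,dt):
    L=lv(q[0]*100,q[1]*100)
    return sum(render(n,np.array(b0[n])+q[i:i+2]*.01,np.radians(yaw),dt,L)[0] for n,i in(("scene",2),("top",4)))+10*np.sum((q[2:]*10/3)**2)
def job(a):
    yaw,dt=a;best=None
    for az in(60,100):
        q0=np.array([az/100,.5,0,0,0,0]);sx=np.vstack([q0,q0+np.diag([.25,.12,.2,.2,.2,.2])])
        r=minimize(cost,q0,args=(yaw,dt),method="Nelder-Mead",options=dict(initial_simplex=sx,maxfev=130))
        if best is None or r.fun<best.fun:best=r
    return yaw,dt,round(best.fun,1),best.x.round(2)
with Pool() as p:
    R=p.map(job,[(y,d) for d in(.0011,.0025) for y in range(0,360,30)]+[(y,.0011) for y in(15,45,75)],chunksize=1)
for r in sorted(R,key=lambda r:r[2])[:12]:print(*r)
E
```

```text
45 0.0011 135.4 [ 0.54  0.47  0.2   0.01  0.02 -0.03]
60 0.0011 141.4 [ 0.6   0.44  0.13  0.08 -0.01 -0.01]
60 0.0025 145.4 [ 0.64  0.43  0.15  0.05 -0.02  0.04]
30 0.0011 145.6 [0.51 0.46 0.14 0.07 0.01 0.02]
240 0.0025 161.0 [ 0.73  0.71  0.09 -0.09 -0.11 -0.05]
240 0.0011 161.1 [ 0.73  0.67  0.01 -0.01  0.01 -0.06]
30 0.0025 166.4 [ 0.52  0.44  0.09  0.01  0.07 -0.09]
75 0.0011 166.4 [ 0.63  0.42  0.14  0.1   0.   -0.04]
15 0.0011 169.3 [ 0.45  0.49  0.15  0.05  0.03 -0.01]
210 0.0011 171.4 [ 0.7   0.67  0.1   0.01 -0.1  -0.21]
270 0.0011 171.6 [ 0.49  0.71  0.11  0.01 -0.11 -0.18]
90 0.0025 176.5 [ 0.79  0.42  0.13  0.09 -0.01 -0.05]
real	2m11.559s
user	7m48.636s
sys	0m39.539s
```

Run:
```python
from fit import *
def lv(az,el):
    az,el=np.radians([az,el]);return np.array([np.cos(az)*np.cos(el),np.sin(az)*np.cos(el),np.sin(el)])
b0={"scene":(.5286,.1650),"top":(.5259,.1640)}
rows=[]
for n,i in(("scene",2),("top",4)):
    o=[]
    for yaw,q in((45,[.54,.47,.2,.01,.02,-.03]),(240,[.73,.67,.01,-.01,.01,-.06])):
        c,a,im=render(n,np.array(b0[n])+np.array(q[i:i+2])*.01,np.radians(yaw),.0011,lv(q[0]*100,q[1]*100))
        print(n,yaw,c)
        if not o:o.append(im)
        o.append(a)
    rows.append(np.hstack([cv2.resize(np.clip(k*1.5,0,255).astype(np.uint8),(260,260),interpolation=cv2.INTER_NEAREST) for k in o]))
cv2.imwrite("pics/cmp.png",np.vstack(rows))
```

```text
scene 45 65.93642671776466
scene 240 65.176882594039
top 45 69.08369678587854
top 240 96.42049549822244
```

View pics/cmp.png

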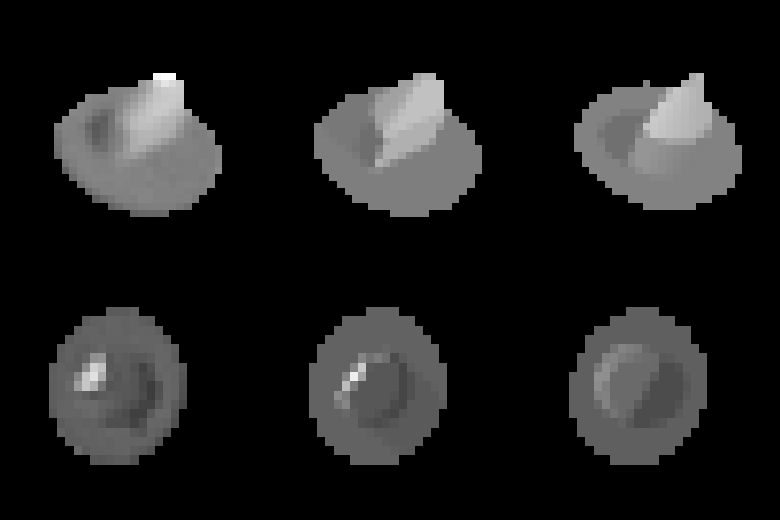

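The model fit agrees with what I saw: the flat faces a yaw of about 45°, and the reverse direction fits the top view clearly worse. The sharp lower-left corner at the shaft's base in the scene view backs this up. Next I'll plan the grasp.

Run:
```python
from h import *
from scipy.spatial.transform import Rotation as R
s=arm.observe();r=R.from_rotvec(s["ee_rot"]).as_matrix();print(r.round(3),"y heading",np.degrees(np.arctan2(r[1,1],r[0,1])),s["position"],s["clock"])
print((np.array([.6442,-.2116,.15])-s["position"])*100)
yh=np.array([-np.sin(np.radians(22.2)),np.cos(np.radians(22.2))]);xh=np.array([yh[1],-yh[0]])
for nm,u,v,z in(("blackboss",402,217,.02),("blackboss2",417,210,.02),("mouse",330,225,.03),("camera",345,145,.04),("spacer",357,267,.02),("purple",372,160,.01),("short",418,267,.02)):
    d=ray("top",u,v,z)[:2]-[.6442,-.2116];print(nm,"along",(d@xh*1000).round(),"jaw",(d@yh*1000).round())
```

```text
[[-0.899  0.438 -0.001]
 [ 0.438  0.899 -0.001]
 [-0.    -0.001 -1.   ]] y heading 63.993923411171835 [0.27384925 0.56134393 0.24303518] 0.1
[ 37.03507481 -77.29439299  -9.30351783]
blackboss along -60.0 jaw -47.0
blackboss2 along -58.0 jaw -94.0
mouse along -10.0 jaw 145.0
camera along 184.0 jaw 23.0
spacer along -140.0 jaw 120.0
purple along 123.0 jaw -38.0
short along -199.0 jaw -31.0
```

```bash
python3 -m creep '[[[2,-4.3,0,0,0,-7.3,1],[4,-8.6,0,0,0,-14.6,1],[6,-12.9,0,0,0,-21.9,1],[8,-17.2,0,0,0,-29.2,1],[10,-21.5,0,0,0,-36.5,1]]]' 30
python3 -m creep '[[[2,-4.3,0,0,0,-7.3,1],[4,-8.6,0,0,0,-14.6,1],[6,-12.9,0,0,0,-21.9,1],[8,-17.2,0,0,0,-29.2,1],[10,-21.5,0,0,0,-36.5,1]]]'
python3 -m creep '[[[2,-4.3,0,0,0,-7.3,0.4],[4,-8.6,0,0,0,-14.6,0.4],[6,-12.9,0,0,0,-21.9,0.4],[8,-17.2,0,0,0,-29.2,0.4],[10,-21.5,0,0,0,-36.5,0.4]]]'
```

```text
clock: 0.6
position: [0.3743, 0.3448, 0.2436]
ee_rot: [-1.637, -2.681, 0.0]
force: [0.8, -0.0, -0.5]
width: 1.001
clock: 1.1
position: [0.4743, 0.1299, 0.2437]
ee_rot: [-2.394, -2.034, -0.0]
force: [0.5, -0.2, -0.2]
width: 1.002
clock: 1.6
position: [0.5744, -0.0848, 0.2436]
ee_rot: [-2.91, -1.183, 0.0]
force: [1.1, 0.2, 0.4]
width: 0.708
```

```bash
python3 -m creep '[[[2.3,-4.2,0,0,0,-7.5,0.35],[4.6,-8.5,-2,0,0,-15,0.35],[7,-12.7,-6,0,0,-22.3,0.35],[7,-12.7,-10,0,0,-22.3,0.35],[7,-12.7,-10,0,0,-22.3,0.35]]]'
python3 - <<'E'
from h import *
s=arm.observe();print(s["position"],s["ee_rot"],s["clock"])
ims=[cv2.resize(arm.get_image(n)[y:y+120,x:x+160,::-1],(400,300),interpolation=cv2.INTER_CUBIC) for n,x,y in(("scene",170,120),("top",300,140))]
cv2.imwrite("pics/pre.png",np.hstack(ims))
E
```

```text
clock: 2.1
position: [0.6406, -0.211, 0.1368]
ee_rot: [-3.08, -0.6, 0.016]
force: [-0.3, 1.3, -1.0]
width: 0.669
[ 0.64058657 -0.2110082   0.13680074] [-3.08045249 -0.59963494  0.01551741] 2.1
```

View pics/pre.png

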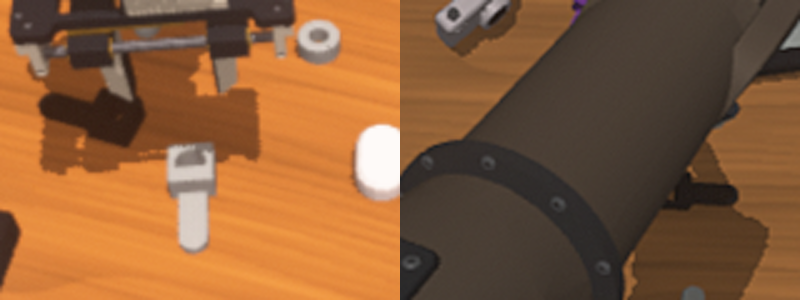

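The gripper stands over the grey long cam (crop about (190,170)), with the fingers straddling it. The black look-alike is clear behind the left finger.

```bash
python3 -m creep '[[[0,0,-4,0,0,0,0.35],[0,0,-6,0,0,0,0.35],[0,0,-7,0,0,0,0.35],[0,0,-7,0,0,0,0.35],[0,0,-7,0,0,0,0.35]]]'
python3 - <<'E'
from h import *
ims=[cv2.resize(arm.get_image(n)[y:y+90,x:x+120,::-1],(640,480),interpolation=cv2.INTER_CUBIC) for n,x,y in(("scene",190,140),)]
cv2.imwrite("pics/pre2.png",np.hstack(ims))
from scipy.spatial.transform import Rotation as R
r=R.from_rotvec(arm.observe()["ee_rot"]).as_matrix();print(np.degrees(np.arctan2(r[1,1],r[0,1])))
E
```

```text
clock: 2.7
position: [0.6452, -0.2102, 0.0759]
ee_rot: [3.082, 0.606, 0.004]
force: [-0.9, -0.6, 0.2]
width: 0.668
-67.77222692451069
```

View pics/pre2.png

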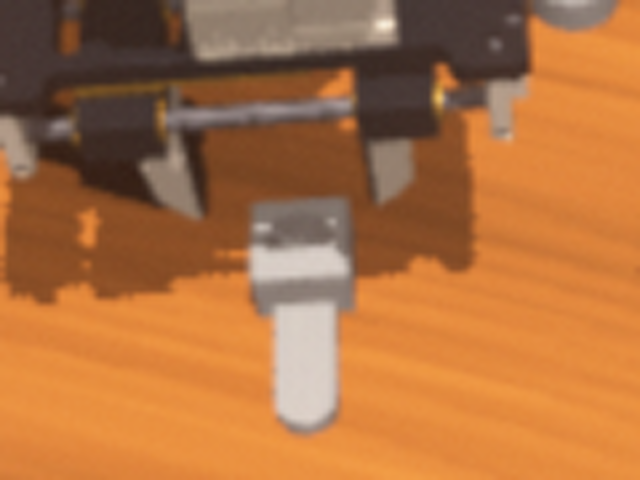

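The boss (crop (300,250)) is centred between the fingertips (195 and 385). I'll go down and grip.

```bash
python3 -m creep '[[[0,-0.1,-2,0,0,0,0.35],[0,-0.1,-3.5,0,0,0,0.35],[0,-0.1,-5,0,0,0,0.35],[0,-0.1,-5.2,0,0,0,0.35],[0,-0.1,-5.2,0,0,0,0.35]]]'
python3 -m creep '[[[0,0,0,0,0,0,0],[0,0,0,0,0,0,-0.3],[0,0,0,0,0,0,-0.5],[0,0,0,0,0,0,-0.5],[0,0,0,0,0,0,-0.5]]]' 30
```

```text
clock: 3.25
position: [0.6437, -0.2112, 0.0213]
ee_rot: [-3.083, -0.605, 0.002]
force: [-0.2, -0.3, -0.3]
width: 0.679
clock: 3.75
position: [0.6443, -0.2113, 0.0222]
ee_rot: [3.083, 0.605, 0.001]
force: [-0.1, 1.5, 2.8]
width: 0.415
```

Gripped: opening 0.415 × 92 ≈ 38 mm, which matches the boss. Lifting and carrying.

```bash
python3 -m creep '[[[0,0,3,0,0,0,-0.5],[0,0,7,0,0,0,-0.5],[-0.5,2,11,0,0,0,-0.5],[-1,4.5,13,0,0,3,-0.5],[-2,8,13,0,0,6,-0.5]]]' 40
python3 -m creep '[[[-1.2,4,0,0,0,4,-0.5],[-2.4,8,0,0,0,8,-0.5],[-3.6,12,0,0,0,12,-0.5],[-4.8,16,0,0,0,16,-0.5],[-6,20,0,0,0,17,-0.5]]]'
python3 -m creep '[[[-1.2,4,0,0,0,0,-0.5],[-2.4,7,0,0,0,0,-0.5],[-3.6,9.6,0,0,0,0,-0.5],[-3.6,9.6,0,0,0,0,-0.5],[-3.6,9.6,0,0,0,0,-0.5]]]'
python3 - <<'E'
from h import *
im=arm.get_image("scene")[:,:,::-1];cv2.imwrite("pics/c1.png",im)
ims=[cv2.resize(im[60:225,330:550],(800,600),interpolation=cv2.INTER_CUBIC)]
cv2.imwrite("pics/c1z.png",np.hstack(ims))
E
```

```text
clock: 4.25
position: [0.6256, -0.1331, 0.1553]
ee_rot: [3.044, 0.763, 0.008]
force: [0.2, 0.5, -1.8]
width: 0.41
clock: 4.75
position: [0.563, 0.0702, 0.1517]
ee_rot: [-2.899, -1.211, 0.0]
force: [1.4, 1.1, -2.0]
width: 0.412
clock: 5.25
position: [0.5275, 0.1653, 0.1516]
ee_rot: [2.899, 1.21, -0.001]
force: [-0.1, -0.1, -2.2]
width: 0.412
```

View pics/c1z.png

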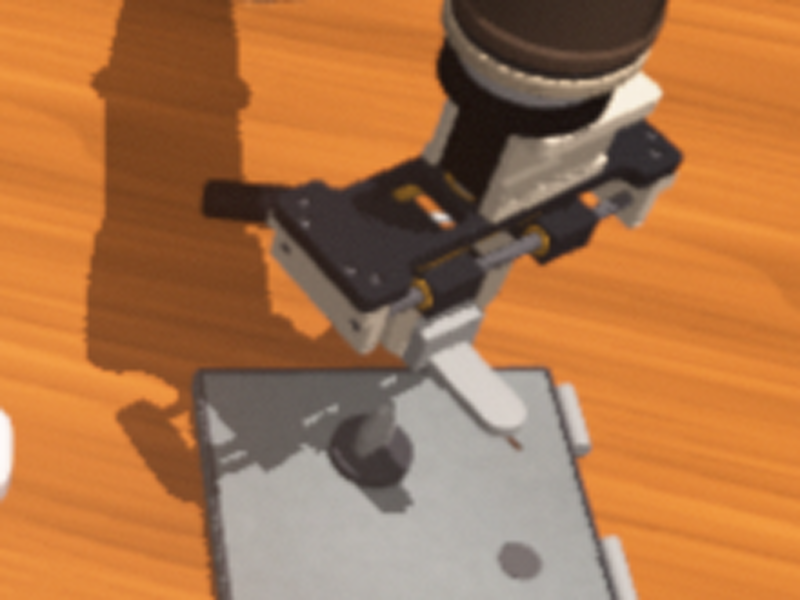

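Run:
```python
from h import *
im=cv2.imread("pics/c1.png");K=8;x0,y0=430,135
b=cv2.resize(im[y0:y0+60,x0:x0+60],None,fx=K,fy=K,interpolation=cv2.INTER_CUBIC)
for dx,col in((0,(0,0,255)),):
  for S in(BOSS,ARM):
    q=proj("scene",place(S,.5275,.1653,np.radians(45.2),.1294))
    cv2.polylines(b,[cv2.convexHull(np.round((q-[x0,y0]+.5)*K).astype(np.int32).reshape(-1,1,2))],True,col,1)
c=cv2.resize(cv2.convertScaleAbs(im[155:205,410:450],alpha=1.8),(384,480),interpolation=cv2.INTER_CUBIC)
cv2.imwrite("pics/ov1.png",np.hstack([b[:,:416],c]))
```

```text
(no output)
```

View pics/ov1.png

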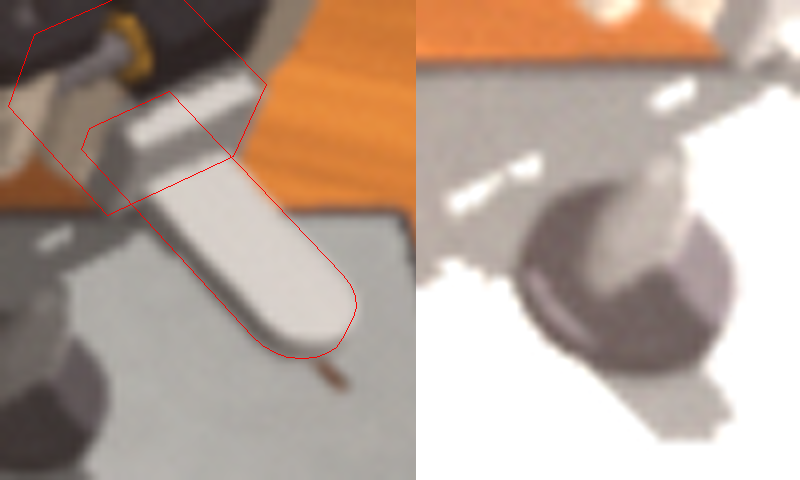

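The outline predicted from the tool pose matches the held cam in the scene view, so that camera and the robot agree. I'll refine the shaft in the same view.

Run:
```python
from h import *
im=cv2.imread("pics/c1.png");K=9;x0,y0=415,160;o=[]
for pos in((.5286,.1650),(.5300,.1650)):
 for yaw in(None,30,45,60):
  b=cv2.convertScaleAbs(cv2.resize(im[y0:y0+40,x0:x0+34],None,fx=K,fy=K,interpolation=cv2.INTER_CUBIC),alpha=1.8)
  if yaw:
   for z,rad,d,col in((.026,.011,.0025,(0,0,255)),(.042,.011,.0025,(0,255,0)),(.060,.005,.0011,(255,0,0))):
    p=dsec(rad,d);q=proj("scene",place(np.c_[p,np.zeros(len(p))],*pos,np.radians(yaw),z))
    cv2.polylines(b,[np.round((q-[x0,y0]+.5)*K).astype(np.int32)],True,col,1)
  t=np.linspace(0,6.3,60);q=proj("scene",np.c_[pos[0]+.024*np.cos(t),pos[1]+.024*np.sin(t),np.full(60,.026)]);cv2.polylines(b,[np.round((q-[x0,y0]+.5)*K).astype(np.int32)],True,(255,255,0),1)
  o.append(cv2.resize(b,(200,235)))
cv2.imwrite("pics/ov2.png",np.vstack([np.hstack(o[:4]),np.hstack(o[4:])]))
```

```text
(no output)
```

View pics/ov2.png

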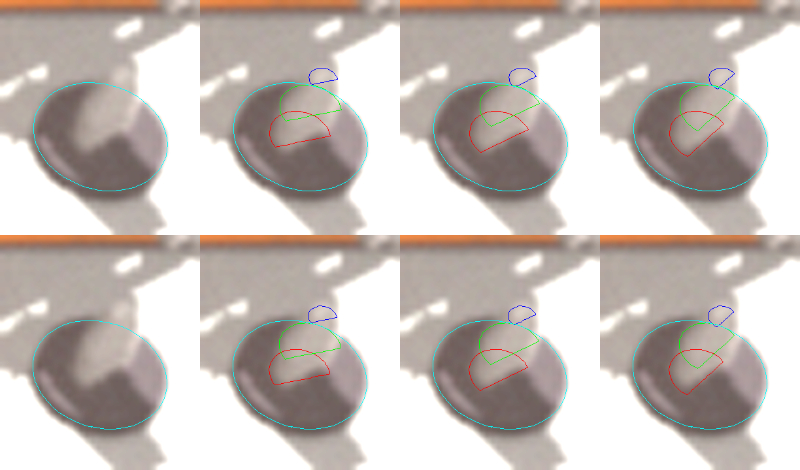

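The yaw 45° overlay matches the flat's lower corner and edge, with the axis at about (0.529, 0.165). I'll go down to just above the tip, then insert in small steps while watching the force.

```bash
python3 -m creep '[[[0.1,0,-2,0,0,1,-0.5],[0.15,0,-4,0,0,1,-0.5],[0.15,0,-5.5,0,0,1,-0.5],[0.15,0,-6,0,0,1,-0.5],[0.15,0,-6,0,0,1,-0.5]]]'
python3 -m creep '[[[0,0,-0.3,0,0,0,-0.5],[0,0,-0.6,0,0,0,-0.5],[0,0,-0.9,0,0,0,-0.5],[0,0,-1.2,0,0,0,-0.5],[0,0,-1.2,0,0,0,-0.5]]]'
python3 - <<'E'
from h import *
im=arm.get_image("scene")[:,:,::-1];cv2.imwrite("pics/c2.png",im)
cv2.imwrite("pics/c2z.png",cv2.resize(im[110:215,390:530],(800,600),interpolation=cv2.INTER_CUBIC))
E
```

```text
clock: 5.8
position: [0.5296, 0.1634, 0.0914]
ee_rot: [2.89, 1.23, -0.002]
force: [-0.5, 0.5, -1.8]
width: 0.408
clock: 6.3
position: [0.5293, 0.1648, 0.0794]
ee_rot: [-2.89, -1.233, 0.001]
force: [0.4, -0.0, -1.4]
width: 0.41
```

View pics/c2z.png

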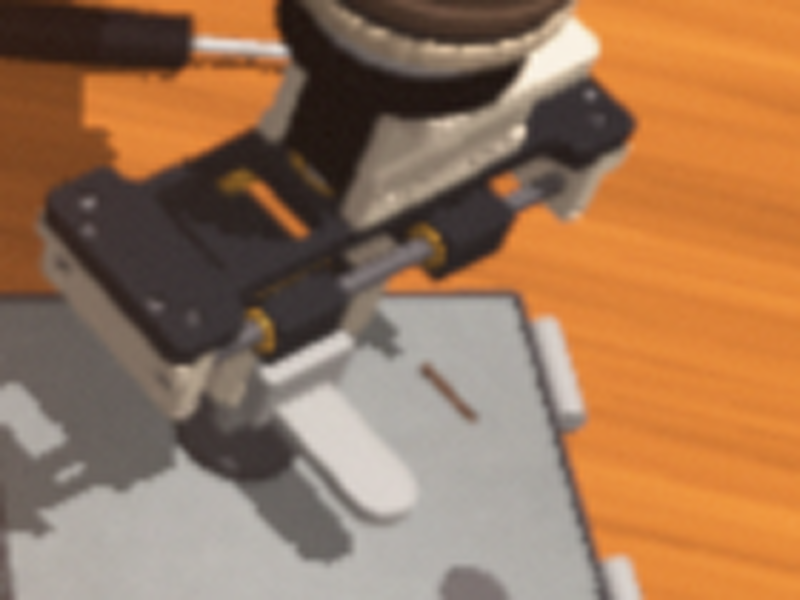

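No contact force so far, and the cam hangs over the collar (crop (235,440)). Continuing down.

```bash
python3 -m creep '[[[0,0,-0.2,0,0,0,-0.5],[0,0,-0.4,0,0,0,-0.5],[0,0,-0.6,0,0,0,-0.5],[0,0,-0.8,0,0,0,-0.5],[0,0,-0.8,0,0,0,-0.5]]]'
python3 -m creep '[[[0,0,-0.2,0,0,0,-0.5],[0,0,-0.4,0,0,0,-0.5],[0,0,-0.6,0,0,0,-0.5],[0,0,-0.6,0,0,0,-0.5]]]'
```

```text
clock: 6.85
position: [0.5293, 0.1647, 0.0714]
ee_rot: [2.89, 1.232, -0.001]
force: [-0.1, 0.3, -1.6]
width: 0.409
clock: 7.25
position: [0.5294, 0.1647, 0.0654]
ee_rot: [2.89, 1.232, -0.001]
force: [-0.1, -0.3, -1.5]
width: 0.412
```

```bash
python3 -m creep '[[[0,0,-0.15,0,0,0,-0.5],[0,0,-0.3,0,0,0,-0.5],[0,0,-0.4,0,0,0,-0.5],[0,0,-0.4,0,0,0,-0.5]]]'
```

```text
clock: 7.65
position: [0.5294, 0.1647, 0.0616]
ee_rot: [2.89, 1.232, -0.0]
force: [-1.2, -0.6, -2.3]
width: 0.41
```

```bash
python3 -m creep '[[[0,0,-0.15,0,0,0,-0.5],[0,0,-0.3,0,0,0,-0.5],[0,0,-0.45,0,0,0,-0.5],[0,0,-0.5,0,0,0,-0.5],[0,0,-0.5,0,0,0,-0.5]]]'
python3 -m creep '[[[0,0,-0.15,0,0,0,-0.5],[0,0,-0.3,0,0,0,-0.5],[0,0,-0.45,0,0,0,-0.5],[0,0,-0.5,0,0,0,-0.5],[0,0,-0.5,0,0,0,-0.5]]]'
```

```text
clock: 8.15
position: [0.5295, 0.1647, 0.0566]
ee_rot: [2.89, 1.232, -0.0]
force: [-0.3, -0.2, -0.8]
width: 0.412
clock: 8.65
position: [0.5295, 0.1647, 0.0516]
ee_rot: [2.89, 1.232, -0.0]
force: [-0.2, -0.8, -2.0]
width: 0.411
```

```bash
python3 -m creep '[[[0,0,-0.1,0,0,0,-0.5],[0,0,-0.2,0,0,0,-0.5],[0,0,-0.25,0,0,0,-0.5],[0,0,-0.25,0,0,0,-0.5]]]'
```

```text
clock: 9.05
position: [0.5295, 0.1647, 0.0492]
ee_rot: [2.89, 1.232, -0.0]
force: [-0.2, 0.2, -3.5]
width: 0.407
```

```bash
python3 -m creep '[[[0,0,-0.06,0,0,0,-0.5],[0,0,-0.1,0,0,0,-0.5],[0,0,-0.1,0,0,0,-0.5]]]'
python3 -m creep '[[[0,0,0,0,0,0,-0.1],[0,0,0,0,0,0,0.2],[0,0,0,0,0,0,0.3],[0,0,0,0,0,0,0.3],[0,0,0,0,0,0,0.3]]]'
python3 - <<'E'
from h import *
im=arm.get_image("scene")[:,:,::-1]
cv2.imwrite("pics/c3z.png",cv2.resize(im[110:215,390:530],(800,600),interpolation=cv2.INTER_CUBIC))
E
```

```text
clock: 9.35
position: [0.5295, 0.1648, 0.0482]
ee_rot: [2.89, 1.232, -0.0]
force: [1.1, 0.0, -2.0]
width: 0.41
clock: 9.85
position: [0.5296, 0.1647, 0.0483]
ee_rot: [2.89, 1.232, 0.0]
force: [-0.5, 0.4, -0.3]
width: 0.646
```

View pics/c3z.png

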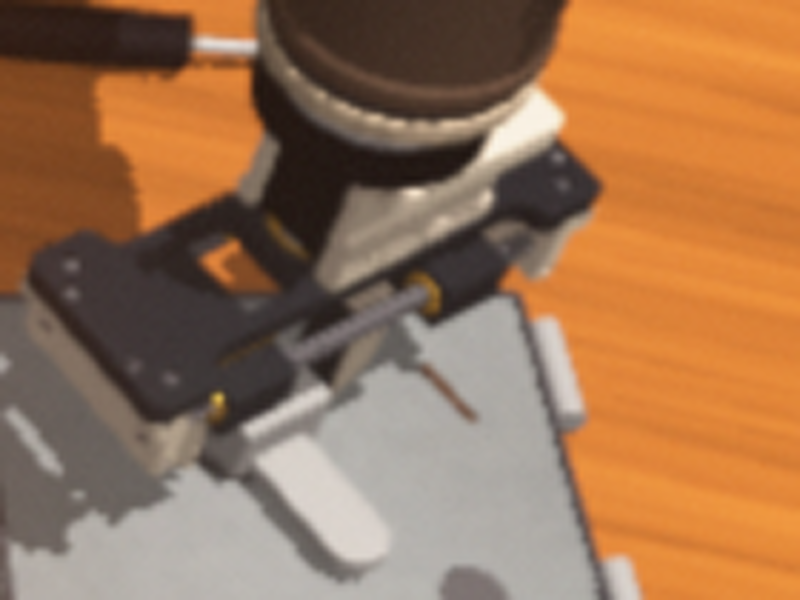

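The cam is down on the collar (arm tip at crop (365,560)) and the left finger is close to the boss. I'll retreat straight up and look.

```bash
python3 -m creep '[[[0,0,0.5,0,0,0,0.4],[0,0,2,0,0,0,0.4],[0,0,5,0,0,0,0.4],[0,0,9,0,0,0,0.4],[0,0,13,0,0,0,0.4]]]'
python3 -m creep '[[[-3,-4,2,0,0,0,0.4],[-6,-8,4,0,0,0,0.4],[-9,-12,6,0,0,0,0.4],[-10,-16,6,0,0,0,0.4],[-10,-18,6,0,0,0,0.4]]]'
python3 - <<'E'
from h import *
o=[]
for n,x,y,z in(("scene",395,135,0.026),("top",200,205,0)):
    im=arm.get_image(n)[:,:,::-1].copy();cv2.imwrite(f"pics/fin_{n}.png",im)
    b=cv2.resize(im[y:y+75,x:x+75],(400,400),interpolation=cv2.INTER_CUBIC);K=400/75;o.append(b.copy())
    for S in(BOSS,ARM):
        q=proj(n,place(S,.5293,.1648,np.radians(46.2),.026));cv2.polylines(b,[cv2.convexHull(np.round((q-[x,y]+.5)*K).astype(np.int32).reshape(-1,1,2))],True,(0,0,255),1)
    o.append(b)
cv2.imwrite("pics/fin.png",cv2.resize(np.vstack([np.hstack(o[:2]),np.hstack(o[2:])]),(600,600)))
E
```

```text
clock: 10.4
position: [0.5293, 0.1643, 0.1806]
ee_rot: [2.89, 1.231, -0.0]
force: [0.6, 0.8, 0.2]
width: 0.699
clock: 10.9
position: [0.4274, -0.0191, 0.24]
ee_rot: [-2.89, -1.226, -0.004]
force: [-0.4, 0.5, 1.2]
width: 0.699
```

View pics/fin.png

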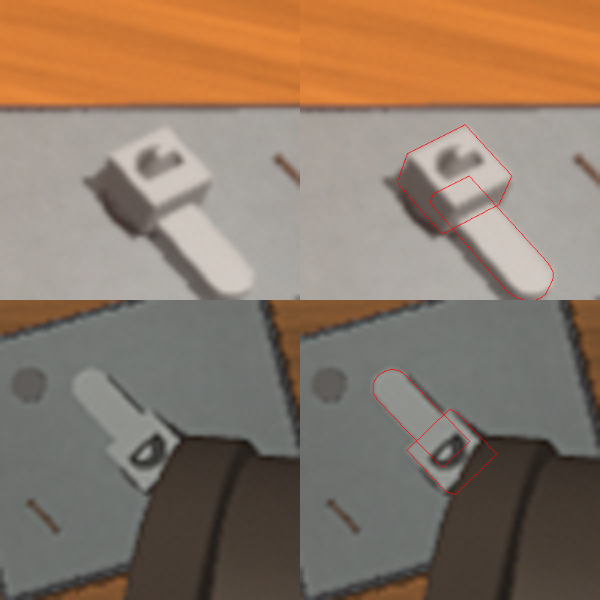

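View pics/fin_scene.png

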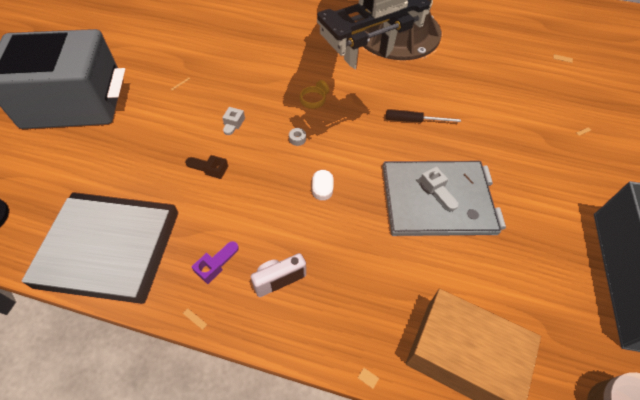

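The cam sits at scene (437,185) and matches the model outline at collar height, with the shaft showing in its hole. The short cam (233,118) and spacer (297,136) haven't moved. I'll let the arm settle and hand in.

```bash
python3 -m creep '[[[0,0,0,0,0,0,0.4],[0,0,0,0,0,0,0.4],[0,0,0,0,0,0,0.4]]]'; python3 -c "
from cell import arm
print(arm.sign_off())"
```

```text
clock: 11.3
position: [0.4297, -0.0143, 0.2382]
ee_rot: [2.889, 1.235, -0.001]
force: [-0.5, 0.4, 0.3]
width: 0.703
the job is handed in; nothing more can be done
None
```

The long steel cam is on the lock's shaft, boss up, with its arm at about 46° to match the flat, which I measured at about 45°. I let go, backed the arm clear and handed the job in at about 11.3 s of the 38 s allowed.

- **Seating:** the cam went down with only a few newtons of force, the last step to the tool height that puts its underside on the collar. In the last scene picture it matches the model's outline level on the collar, with the shaft showing in the hole.
- **Other parts:** the short cam and spacer are at the same pixels as at the start, and the robot touches nothing.
- **Disagreements:** the two cameras put the shaft about 3 mm apart in x. I used the scene camera, because its view of the held cam agreed with the robot's own position. In the last top picture the cam lies within a few millimetres of the predicted outline, and the robot arm hides part of its boss. No check failed, and the sign-off gave no verdict.

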